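Unlock the bench clamp with its release key

ROBOT

A 6-joint arm with a two-finger parallel gripper is mounted at the origin on the work surface; the furniture and walls round the work are solid. World frame = base frame: x ahead of the robot, y to its left, z up, the work surface at z = 0. Lengths are in mm, angles in rad, forces in N, time in s.
With the tool pointing down it reaches from about 350 to 950 mm from the base axis. Payload 17.4 kg.
Tool frame: the origin (TCP) lies midway between the tips of the shut fingers; the grasp point (between the pads) lies 19 mm behind it (robot.grip_point_offset is the distance from the TCP to the grasp point, in mm); z points along the fingers, y is the direction in which the jaws open and shut (so a half turn about z gives the same grasp; the last joint's range is limited). The gripper opens to 93 mm and grips with 3 to 60 N. Pads are 15 mm wide; open, the fingers measure 128 mm over their backs; the gripper's body (75 mm by 188 mm) begins 65 mm behind the grasp point.
Start: joints at [-0.038, 0.116, 1.442, -0, 1.584, -0.038], TCP at [675.005, -0.009, 180.546] pointing down, gripper open.
Joint ranges: [-2.83, 2.83], [-0.83, 2.19], [0.07, 2.5], [-1.14, 4.28], [0.01, 3], [-2.97, 2.97]. Speed limits (rad/s): [1.89, 1.89, 2.22, 3.14, 3.14, 3.14].

INTERFACE

Orientations are given as a unit quaternion [w, x, y, z].
In Python, from plant import robot gives the robot as it stands.
- The arm moves only by the tool apply_moves, never from a script. Its argument "commands" is a list that holds one entry, the list of rows, each a list of 7 numbers: the turn, a rotation vector about the world's x, y, z in rad, then the shift along the world's x, y, z in m, then the opening, from -1 (shut) to 1 (fully open), so that 0 is half open. In form: [[[wx, wy, wz, tx, ty, tz, jaw], ...]]. A call has 1 to 20 rows; each row shifts and turns the commanded pose from where the row before left it; what a row does not reach is not made up. A row lasts 1/10 s, in which the tool goes at most 50 mm and 8.59 degrees, less where a joint would pass 70% of its speed; a pose out of reach is approached as far as the arm can. A call is refused whole if a number of a shift passes 0.05 or a number of a turn 0.15, either way. A call with a gripper value outside its range is refused whole. The fingers move at their own pace and stop on an object; "force" is the grip in N (left out, the last holds). Time passes only in rows, so rows that do not move let the fingers close. It gives the time, the measured TCP pose, the force and the opening at its end, in the units of the state.
- robot.observe(): the state, without advancing time (a new reading comes with each control period).
- robot.camera(name): name is "scene" or "side" or "wrist"; returns a dict with "color" (480x640x3 uint8, red, green, blue), "fx", "fy", "cx", "cy" (pixels), "position" and "attitude" of the camera in the world. Camera axes: x right, y down, z forward; pixel columns grow to the right and rows downward; lengths in mm; the calibration is good to about 2 mm. A picture is of the moment at which its call begins. There is no depth.
- robot.close_job(): hands the job in, once; it reports no verdict.
The state is a dict: "time_s": time; "joint_pos": joint angles; "joint_vel": joint speeds; "joint_torque": joint torques, N m; "eef_pos": TCP position; "eef_rot": TCP orientation; "contact_force": force on the tool from outside, world axes, zero at the start; "ft_torque": the same for the moment, N m; "opening": finger opening in mm.
Only numpy, scipy, OpenCV 4.12 (cv2) and the standard library are available. Lean on these libraries where they do the work, as an engineer would, in place of code of your own. Each camera call takes 0.05 s, during which the arm holds its last target.

TASK

The bench clamp is locked shut. Slide its safety catch fully aside to uncover the release port, draw the release key out of its wooden holster (only the shank shows, but held there it is too short to reach: put it down and take it again by its wooden handle), and with its shank gently press the button deep inside the port until it is fully home; do not ram it. Then pull the key right out, lay it flat on the bench without dropping it, leave the catch open, and do not disturb the brass weight, the tape roll or the sanding block.

Things in the scene. Friction and masses are not known exactly. Their poses are not given: they have to be found in the camera images.
- clamp_station: Fixed grey bench clamp. Origin on the bench under the housing's centre; +x runs from its front inward. Housing 80 (x) x 130 (y) x 70 mm high, front face at x = -40 mm; catch and guide rail stand out to x = -53. Clamp arm and wood block at its -y side, to y = -155, below 70 mm; the arm rises as the button goes in.
- port (a point): Centre of the port's mouth in the front face of the clamp: at (-40, -25, 40) mm in the clamp's frame. The port is a plain straight bore 17 mm wide, 18 mm high and level, running along the clamp's +x. Fingers do not fit in.
- catch (a joint): Safety catch, 0 to 0.048 m. 0 = shut (its plate covers the port), 0.048 = slid fully to the clamp's +y (left, seen from the front). The port is clear above 0.030; beyond 0.040 counts as open. Starts at 0 to 0.005, slides with about 4 N, stays where it is left.
- catch_tab (a point): Centre of the catch's finger tab: upright dark steel, 16 (clamp x) x 12 (clamp y) x 27 mm high, on top of the housing, spanning 74 to 101 mm above the bench. At catch = 0 it lies at (-28, -25, 87.5) mm in the clamp's frame. The space round it is free above 75 mm.
- release_button (a joint): Hidden button inside the port, 0 = out to 0.010 m = home on a hard stop; above 0.008 counts as home. Its face, when out, lies 44 to 56 mm behind the clamp's front face (differs at each start: feel for it). Moves along the clamp's +x against about 3 N and stays in. More than 40 N on it is ramming.
- release_key: Loose key, 150 mm, about 60 g. Origin: underside at the shoulder; +x to the tip. Wooden handle 16 x 16 mm, x = -75 to 0; square steel shank 10 x 10, x = 0 to 75; axis 8 mm above the underside; balances at x = -16. Starts handle first in the holster, outer 57 to 63 mm of shank showing, underside 20 mm above the bench. Lies level on its handle.
- key_tip (a point): Centre of the end of the key's steel shank, (75, 0, 8) mm in the key's frame.
- key_handle_end (a point): Centre of the end of the key's handle, (-75, 0, 8) mm in the key's frame.
- holster: Fixed wooden holster 100 (x) x 50 (y) x 50 mm high. Origin: on the bench under its centre; its open mouth faces its -x. The bore is 28 mm wide, 24 mm high, floor at 20 mm, 94 mm deep. The key leaves it straight along the holster's -x.
- holster_mouth (a point): Centre of the holster's mouth, (-50, 0, 28) mm in the holster's frame, at the height of the key's axis.
- brass_weight: Bystander: brass weight with a knob, 40 x 60 x 60 mm, origin at the centre of its underside.
- linen_tape: Bystander: roll of white tape lying flat, 66 mm across, 30 mm high, origin at the centre of its underside.
- sanding_block: Bystander: cork sanding block 56 x 96 x 33 mm, origin at the centre of its underside.

How it is judged (in metres and radians):
On the way, in this order (a step that is already met when the one before it is completed fails the run):
1. the catch is slid aside (beyond 40 mm) (value of joint catch above 0.04 m), for 0.1 s.
2. the button is pressed home (beyond 8 mm) with the key's shank in the port (value of joint release_button above 0.008 m and x of key_tip in the frame of clamp_station above -0.005 m and distance between key_tip and port below 0.08 m), for 0.05 s.
At the end, for the whole second after the job is handed in: The catch is open (over 38 mm), the button home (over 8 mm), and the key lies flat and still on the bench (both ends of its axis lower than 14 mm), out of the port and let go (value of joint catch above 0.038 m and value of joint release_button above 0.008 m and height (world z) of each of key_tip, key_handle_end below 0.014 m and linear speed of release_key below 0.02 m/s and contact force between the fingers and release_key below 0.1 N and horizontal distance between key_tip and port above 0.02 m); the robot touches nothing.
It fails at once if the button is rammed (over 40 N) (contact force between release_key and release_button above 40 N).
It fails at once if the key is dropped (falls freely faster than 0.8 m/s) (linear speed of release_key above 0.8 m/s and contact force between the fingers and release_key below 0.1 N).
It fails at once if a bystander is moved more than 25 mm (distance of any of brass_weight, linen_tape, sanding_block from where it was at the start of the episode above 0.025 m).
It also fails if it takes over 72 s, if anything falls off the work surface, if the arm or the gripper's body presses on something with over 40 N, if the wrist force passes 120 N, or if a joint passes its speed limit or range.

## Working session

There is one attempt and no reset: what is moved stays moved. The work goes in short steps, Python scripts to look and compute and a tool call to move; the robot and the scene stay as the last step left them, time stands still between calls to the robot, and variables do not carry over. Pictures are saved under pics/ and viewed, and the job is handed in when it is done.

Besides the shell and the picture viewer there is one more tool, called as name([rows], argument=value, ...), one row to a line, values as JSON. apply_moves: Moves the arm, as the interface text tells. Its arguments: {"type":"object","properties":{"commands":{"type":"array","items":{"type":"array","items":{"type":"array","items":{"type":"number"}}}},"force":{"type":"number"}},"required":["commands"]}

```bash
mkdir -p pics; ls; cat > h.py <<'E'
import numpy as np, cv2, json
from plant import robot
from scipy.spatial.transform import Rotation as R
def cam(name,fn):
    c=robot.camera(name); cv2.imwrite('pics/'+fn,cv2.cvtColor(c['color'],cv2.COLOR_RGB2BGR))
    np.save('pics/'+fn[:-4]+'.npy',c,allow_pickle=True); return c
def load(fn): return np.load('pics/'+fn+'.npy',allow_pickle=True).item()
def rot(c):
    a=np.array(c['attitude'],float)
    if a.shape==(3,3): return a
    return R.from_quat([a[1],a[2],a[3],a[0]]).as_matrix()
def ray(c,u,v):
    d=rot(c)@np.array([(u-c['cx'])/c['fx'],(v-c['cy'])/c['fy'],1]); return np.array(c['position'],float),d
def onz(c,u,v,z):
    p,d=ray(c,u,v); return p+d*(z-p[2])/d[2]
def proj(c,P):
    q=rot(c).T@(np.array(P,float)-np.array(c['position'])); return q[0]/q[2]*c['fx']+c['cx'],q[1]/q[2]*c['fy']+c['cy']
E
python3 - <<'E'
from h import *
for n in ['scene','side','wrist']:
    c=cam(n,n+'0.png'); print(n,c['fx'],c['position'],c['attitude'])
print(robot.observe())
E
```

```text
pics
scene 586.5574269566473 [-162.93348058 -621.41170153  767.74998037] [-0.41868473  0.81451792 -0.35629483  0.18525022]
side 457.0308094281163 [128.63315113 790.66987218 413.19767395] [ 0.14687069 -0.21050678  0.79825751 -0.54488608]
wrist 338.9460218000613 [675.62069603  68.75949443 384.91226051] [ 1.23351909e-01  9.92362980e-01 -5.78057248e-05 -1.40666831e-04]
{'time_s': 0.15, 'joint_pos': array([-3.77868016e-02,  1.16351282e-01,  1.44210077e+00, -1.24401347e-05,
        1.58401943e+00, -3.77927185e-02]), 'joint_vel': array([-0.00215637, -0.0014265 , -0.00117406, -0.00140131, -0.00089056,
       -0.00028545]), 'joint_torque': array([ 1.36530605e-03, -7.21765566e+01, -6.22949553e+01,  7.80155347e-02,
        2.25470052e-02,  2.06686866e-05]), 'eef_pos': array([6.74806235e+02, 3.06551199e-03, 1.79998176e+02]), 'eef_rot': array([-3.18003560e-04,  7.07104677e-01,  7.07108749e-01, -3.03314967e-04]), 'contact_force': array([ 0.38694242,  0.02299166, -0.12721739]), 'ft_torque': array([ 0.00699274, -0.00830092, -0.00646528]), 'opening': 93.19144976195456}
```

View pics/scene0.png

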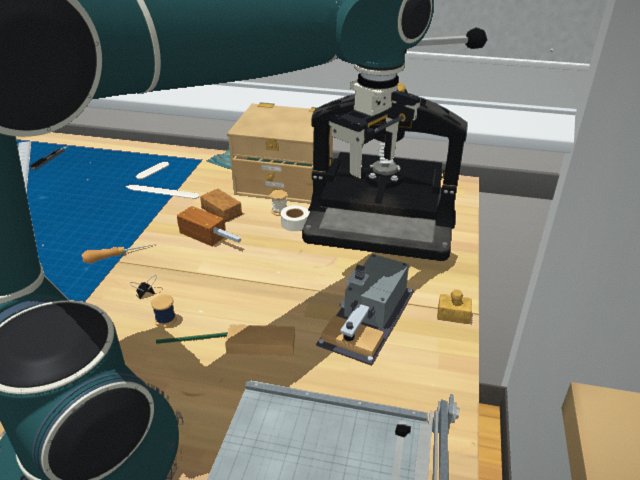

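View pics/side0.png

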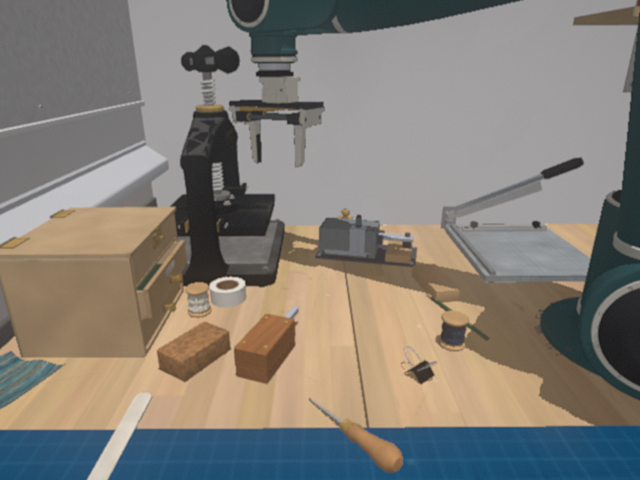

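View pics/wrist0.png

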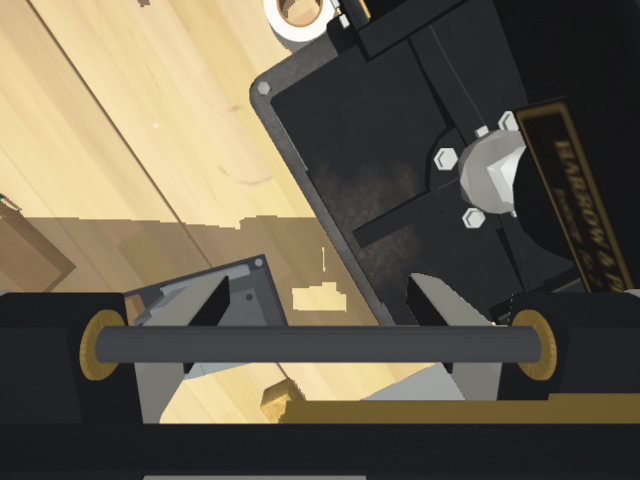

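The scene view shows the holster near (203,225) with its shank ending at about (240,241). The clamp is near (375,290), the weight at (455,307), the tape at (293,217) and the sanding block at (221,205). I'll zoom in for corner pixels.

```bash
python3 - <<'E'
import cv2
s=cv2.imread('pics/scene0.png'); d=cv2.imread('pics/side0.png')
def z(im,x0,y0,x1,y1,f,fn): cv2.imwrite('pics/'+fn,cv2.resize(im[y0:y1,x0:x1],None,fx=f,fy=f,interpolation=cv2.INTER_CUBIC))
z(s,310,240,420,370,4.5,'z_clamp.png'); z(s,165,180,315,260,5,'z_hol.png')
z(d,300,200,430,275,6,'z_clamps.png'); z(d,150,265,310,385,5,'z_hols.png')
E
```

```text
(no output)
```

View pics/z_clamp.png

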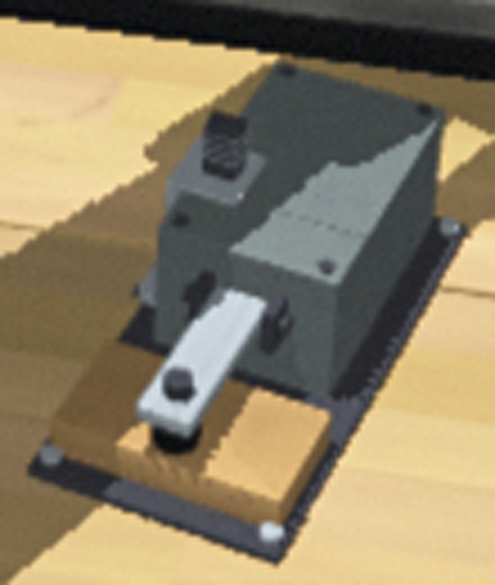

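View pics/z_hol.png

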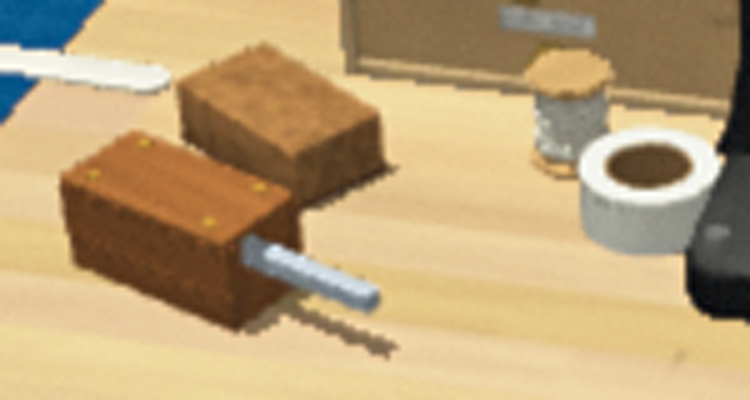

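View pics/z_clamps.png

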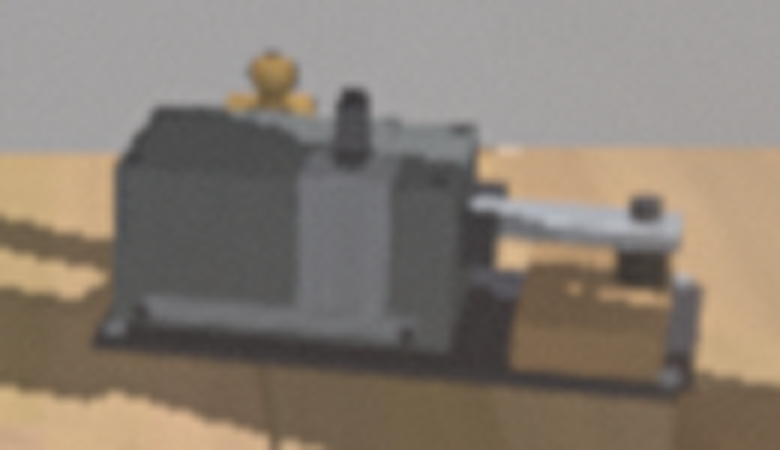

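View pics/z_hols.png

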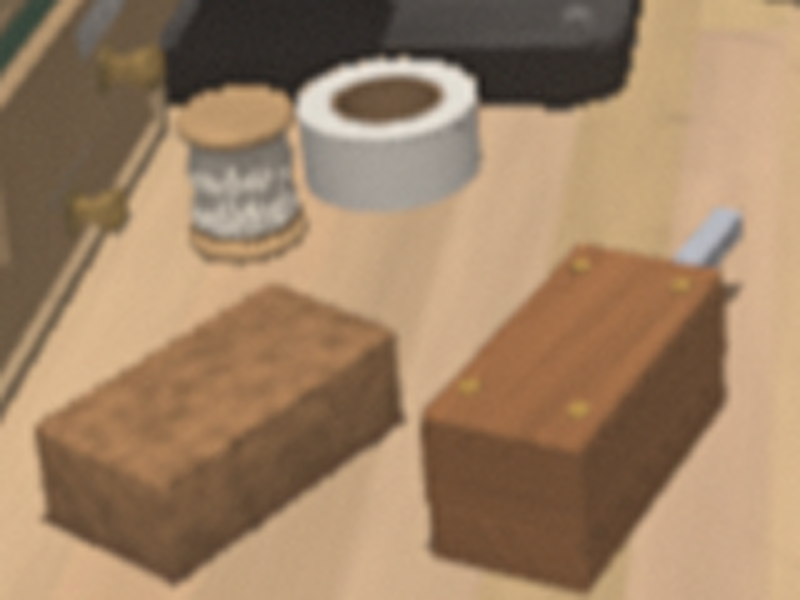

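```bash
python3 - <<'E'
from h import *
s=load('scene0'); d=load('side0')
f=lambda x,y:(310+x/4.5,240+y/4.5)
for n,p in dict(A=(280,65),B=(440,112),C=(332,285),D=(160,220)).items(): print(n,onz(s,*f(*p),70).round(1))
f2=lambda x,y:(300+x/6,200+y/6)
for n,p in dict(A=(150,108),BL=(118,165),BR=(462,185),R=(475,130)).items(): print('side',n,onz(d,*f2(*p),70).round(1))
print('tabtop',onz(s,*f(226,118),101),onz(d,*f2(352,95),101))
g=lambda x,y:(165+x/5,180+y/5)
for n,p in dict(a=(62,180),b=(138,132),c=(298,188),e=(222,243)).items(): print('hol top',n,onz(s,*g(*p),50).round(1))
print('tip',onz(s,*g(372,293),28),'shank start',onz(s,*g(250,250),28))
g2=lambda x,y:(150+x/5,265+y/5)
for n,p in dict(a=(425,415),b=(582,450),c=(722,270),e=(580,245)).items(): print('hol side',n,onz(d,*g2(*p),50).round(1))
print('tip',onz(d,*g2(728,220),30))
print('tape',onz(s,*g(650,165),30),onz(d,*g2(388,98),30))
for n,p in dict(a=(178,85),b=(265,42),c=(382,115),e=(298,155)).items(): print('sand',n,onz(s,*g(*p),33).round(1))
print('weight',onz(s,455,300,40))
for n,p in dict(a=(303,238),b=(449,258),c=(228,350),d=(293,352),e=(250,383),cab=(235,192),cab2=(315,200)).items(): print(n,onz(s,*p,0).round())
E
```

```text
A [608.1 -63.8  70. ]
B [ 628.4 -136.1   70. ]
C [ 505.8 -170.9   70. ]
D [489.8 -94.4  70. ]
side A [ 631.2 -127.8   70. ]
side BL [608.6 -61.4  70. ]
side BR [ 486.5 -103.4   70. ]
side R [ 506.7 -164.9   70. ]
tabtop [529.52275521 -95.14176854 101.        ] [527.82889974 -94.33934263 101.        ]
hol top a [445.4 365.5  50. ]
hol top b [494.2 373.4  50. ]
hol top c [513.7 282.4  50. ]
hol top e [462.3 272.5  50. ]
tip [501.45037475 220.56020914  28.        ] shank start [486.47769855 286.25214711  28.        ]
hol side a [493.  382.8  50. ]
hol side b [445.6 374.9  50. ]
hol side c [462.8 277.3  50. ]
hol side e [509.7 286.3  50. ]
tip [496.81092276 220.47703322  30.        ]
tape [657.63535553 202.27516472  30.        ] [657.30460588 204.79656486  30.        ]
sand a [549.7 417.6  33. ]
sand b [605.2 419.   33. ]
sand c [598.7 324.   33. ]
sand e [548.1 325.7  33. ]
weight [ 633.72600111 -244.44846482   40.        ]
a [627. 148.   0.]
b [ 789. -139.    0.]
c [281.   2.   0.]
d [357. -87.   0.]
e [256. -84.   0.]
cab [658. 419.   0.]
cab2 [769. 242.   0.]
```

apply_moves([
  [[0, 0, 0.045, -0.024, -0.016, 0, 0.2], [0, 0, 0.045, -0.024, -0.016, 0, 0.2], [0, 0, 0.045, -0.024, -0.016, 0, 0.2], [0, 0, 0.045, -0.024, -0.016, 0, 0.2], [0, 0, 0.045, -0.024, -0.016, 0, 0.2], [0, 0, 0.045, -0.024, -0.015, 0, 0.2], [0, 0, 0, 0, 0, 0, 0.2], [0, 0, 0, 0, 0, 0, 0.2]],
], force=15)

```text
time_s: 0.95
eef_pos: [531.0, -95.2, 180.7]
eef_rot: [0.0, 0.606, 0.795, 0.0]
contact_force: [0.1, 0.5, 0.3]
opening: 55.5
```

```bash
python3 - <<'E'
from h import *
o=robot.observe();print(o['time_s'],o['eef_pos'],o['eef_rot'],o['opening'])
c=cam('wrist','w1.png')
for n,P in dict(port=(523,-83.7,40),tab=(528.5,-94.7,101)).items(): print(n,proj(c,P))
E
```

```text
0.95 [530.95474285 -95.16787132 180.72446082] [2.32274520e-04 6.06041257e-01 7.95433157e-01 1.84665723e-04] 55.539514789371125
port (np.float64(311.95317496058226), np.float64(211.61004961629425))
tab (np.float64(313.72208009396076), np.float64(236.69184057187869))
```

View pics/w1.png

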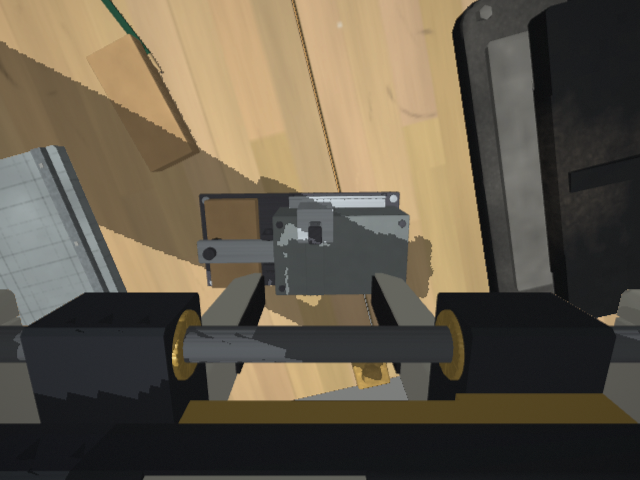

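The wrist view shows the housing around (275–408, 208–292), with the tab at about (316,233) between the fingers. The clamp's edges look nearly aligned with the image.

```bash
python3 - <<'E'
import cv2
s=cv2.imread('pics/w1.png')
cv2.imwrite('pics/z_w1.png',cv2.resize(s[180:310,190:420],None,fx=3.4,fy=3.4,interpolation=cv2.INTER_CUBIC))
E
```

```text
(no output)
```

View pics/z_w1.png

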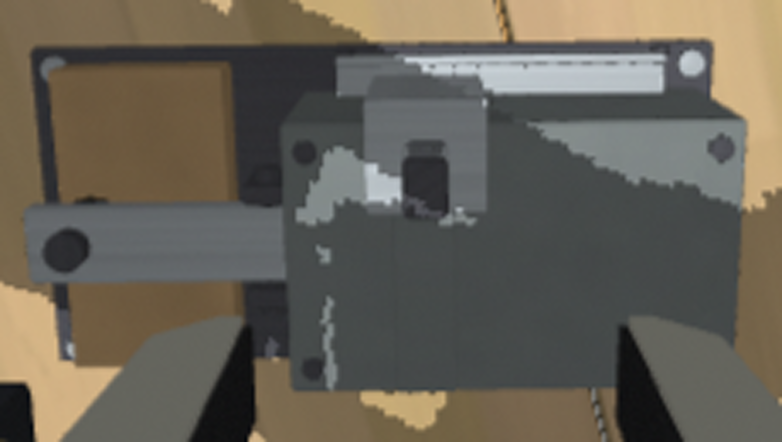

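```bash
python3 - <<'E'
from h import *
c=load('w1'); f=lambda x,y:(190+x/3.4,180+y/3.4)
P={}
for n,p in dict(FL=(281,124),FR=(746,120),BR=(736,388),BL=(293,390)).items(): P[n]=onz(c,*f(*p),70); print(n,P[n].round(1))
print('tab',onz(c,*f(426,187),101).round(1),[onz(c,*f(*p),101).round(1) for p in((404,157),(448,157),(448,217),(404,217))])
ctr=sum(P.values())/4; d=P['FR']-P['FL']; d2=P['BR']-P['BL']; print(ctr,np.linalg.norm(d),np.arctan2(d[1],d[0]),np.arctan2(d2[1],d2[0]))
for a in (.26,.27,.28):
  y=np.array([np.cos(a),np.sin(a)]);x=np.array([y[1],-y[0]]); print(a,'port',ctr[:2]-40*x-25*y,'tab0',ctr[:2]-28*x-25*y)
E
```

```text
FL [487.6 -93.2  70. ]
FR [611.7 -58.   70. ]
BR [ 635.1 -134.3   70. ]
BL [ 509.6 -169.4   70. ]
tab [529.4 -92.9 101. ] [array([522. , -86.9, 101. ]), array([532.7, -83.9, 101. ]), array([536.9, -99. , 101. ]), array([ 526.1, -102. ,  101. ])]
[ 560.9994133  -113.70185964   70.        ] 128.94091804010307 0.27692362637223505 0.2726761590882826
0.26 port [526.55644177 -81.47327431] tab0 [529.64140839 -93.06995405]
0.27 port [526.23588342 -81.8193097 ] tab0 [529.43666066 -93.38456046]
0.28 port [525.9188014  -82.16853332] tab0 [529.23506918 -93.70119858]
```

apply_moves([
  [[0, 0, 0.004, -0.0015, 0.002, -0.025, 0], [0, 0, 0, 0, 0, -0.025, -0.1], [0, 0, 0, 0, 0, -0.025, -0.2], [0, 0, 0, 0, 0, -0.0245, -0.3], [0, 0, 0, 0, 0, 0, -0.5], [0, 0, 0, 0, 0, 0, -1], [0, 0, 0, 0, 0, 0, -1], [0, 0, 0, 0, 0, 0, -1], [0, 0, 0, 0, 0, 0, -1]],
], force=15)

```text
time_s: 1.9
eef_pos: [529.9, -93.0, 82.0]
eef_rot: [0.001, 0.604, 0.797, 0.0]
contact_force: [-0.2, -0.5, -0.2]
opening: 1.1
```

```bash
python3 - <<'E'
from h import *
for n in ('wrist','side','scene'):
    c=cam(n,n+'2.png')
s=cv2.imread('pics/wrist2.png');d=cv2.imread('pics/side2.png');e=cv2.imread('pics/scene2.png')
a=cv2.resize(s[150:350,190:450],(520,400));b=cv2.resize(d[170:270,290:420],(520,400));
cv2.imwrite('pics/z2.png',cv2.resize(np.vstack([a,b]),None,fx=.75,fy=.75))
cv2.imwrite('pics/z2b.png',cv2.resize(e[210:330,310:430],None,fx=5,fy=5,interpolation=cv2.INTER_CUBIC))
E
```

```text
(no output)
```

View pics/z2.png

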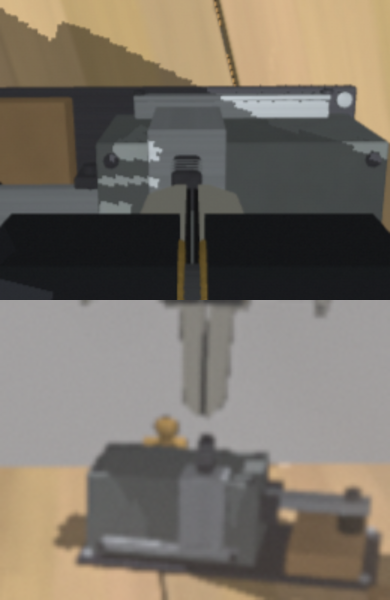

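View pics/z2b.png

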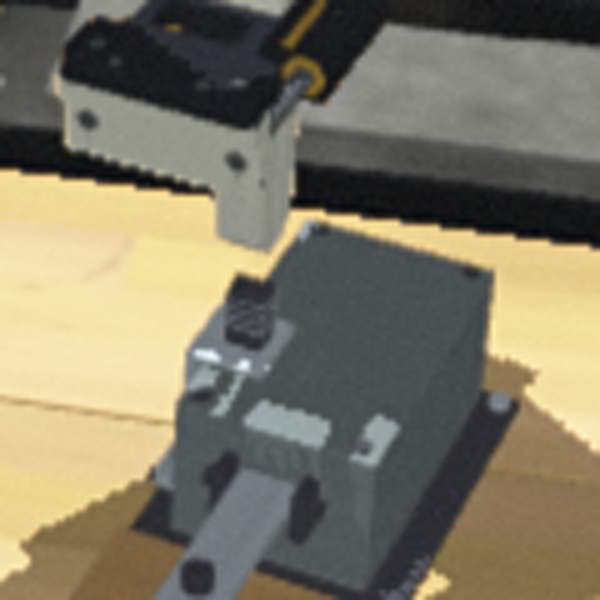

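```bash
python3 - <<'E'
from h import *
o=robot.observe();print(o['time_s'],o['eef_pos'],o['opening'],o['joint_pos'])
for n in ('scene2','side2','wrist2'):
    c=load(n); print(n,proj(c,o['eef_pos']),proj(c,(529.4,-93,101)), c['position'])
E
```

```text
2.05 [529.64072703 -93.05185169  81.40597843] 0.4350694302550218 [-2.21363995e-01 -1.41576344e-01  1.85847452e+00  2.05503879e-05
  1.42418957e+00 -4.95281164e-01]
scene2 (np.float64(358.924551008503), np.float64(273.97901185867914)) (np.float64(359.2892256587409), np.float64(265.7740203703781)) [-162.93348058 -621.41170153  767.74998037]
side2 (np.float64(357.4334139687193), np.float64(224.23366484556442)) (np.float64(357.7665431920342), np.float64(215.8909358782078)) [128.63315113 790.66987218 413.19767395]
wrist2 (np.float64(315.5626951501764), np.float64(266.86589538818623)) (np.float64(315.05235218971194), np.float64(277.37242833528717)) [511.9922106  -26.7687951  286.96774474]
```

View pics/side2.png

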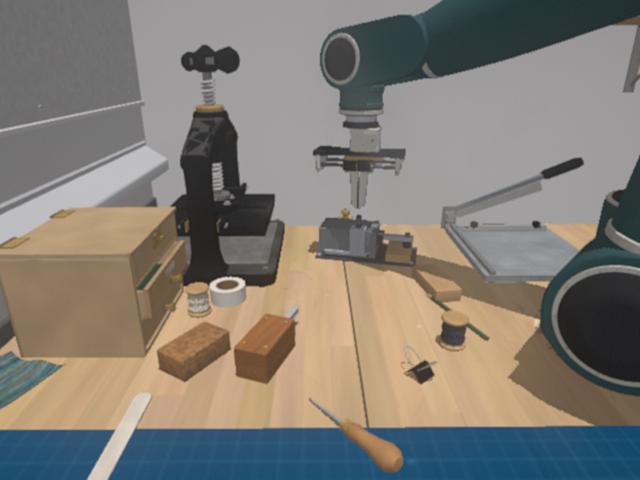

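```bash
python3 - <<'E'
from h import *
for n in ('scene0','side0'):
    c=load(n); print(n,[np.round(proj(c,(675+s,0,180)),1) for s in(-46,0,46)])
c=cam('side','side3.png'); c2=cam('scene','scene3.png'); 
s=cv2.imread('pics/side3.png');e=cv2.imread('pics/scene3.png')
cv2.imwrite('pics/z3.png',np.hstack([cv2.resize(s[140:240,310:410],(400,400)),cv2.resize(e[190:290,310:410],(400,400))]))
o=robot.observe();print(o['time_s'],o['eef_pos'],o['opening'])
s=cv2.imread('pics/side0.png')
cv2.imwrite('pics/z3b.png',cv2.resize(s[90:190,210:340],None,fx=5,fy=5))
E
```

```text
scene0 [array([356.6, 192. ]), array([371.1, 183.5]), array([384.9, 175.4])]
side0 [array([296.7, 184.8]), array([278.4, 182.3]), array([260.9, 179.9])]
2.15 [529.55003237 -93.0239896   81.22253661] 0.6010797713301225
```

View pics/z3.png

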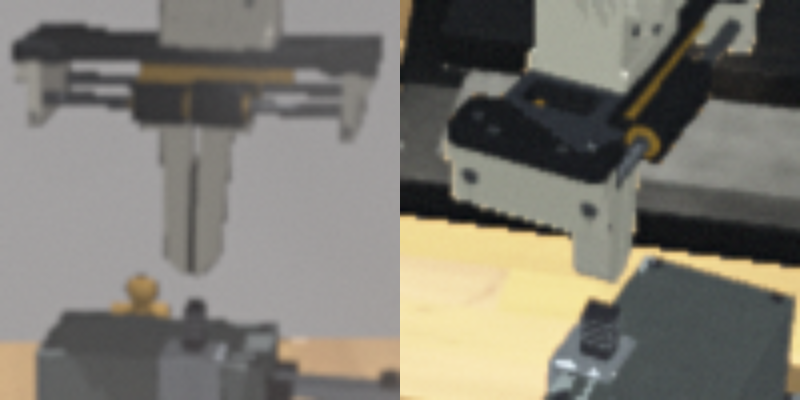

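View pics/z3b.png

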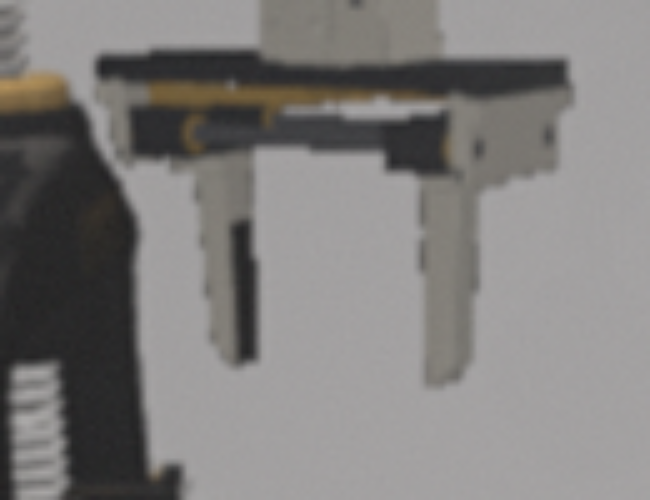

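```bash
python3 - <<'E'
from h import *
def tri(c1,u1,c2,u2):
    p,d=ray(c1,*u1);q,e=ray(c2,*u2); d/=np.linalg.norm(d);e/=np.linalg.norm(e)
    A=np.stack([d,-e],1); t=np.linalg.lstsq(A,q-p,rcond=None)[0]; return (p+d*t[0]+q+e*t[1])/2, np.linalg.norm(p+d*t[0]-q-e*t[1])
print(robot.grip_point_offset,[a for a in dir(robot) if a[0]!='_'])
print(tri(load('side3'),(358.2,208),load('scene3'),(362,258.7)))
c=load('side3')
for z in (81,100,115,130): print(z,proj(c,(529.6,-93,z)),proj(load('scene3'),(529.6,-93,z)))
E
```

```text
18.8 ['MotionError', 'camera', 'close_job', 'grip_point_offset', 'observe']
(array([530.96317562, -96.98170215, 118.24328193]), np.float64(0.7221336860910914))
81 (np.float64(357.4351572469316), np.float64(224.41522454704648)) (np.float64(358.8799116168741), np.float64(274.1463741757899))
100 (np.float64(357.6718839601359), np.float64(216.30733700388652)) (np.float64(359.3331976620994), np.float64(266.15133894219787))
115 (np.float64(357.8610613265539), np.float64(209.8280141092858)) (np.float64(359.69756566052575), np.float64(259.724635503833))
130 (np.float64(358.05229319774696), np.float64(203.278324446828)) (np.float64(360.06783014254506), np.float64(253.19393020047244))
```

The fingertips triangulate to z≈117, while the reported TCP says 81. The pictures and the empty close agree, so the real tips are about 36 mm behind the reported TCP. I'll reopen the jaws and go lower by the pictures, watching the force.

apply_moves([
  [[0, 0, 0, 0, 0, 0, -0.2], [0, 0, 0, 0, 0, 0, -0.2], [0, 0, 0, 0, 0, 0, -0.2], [0, 0, 0, 0, 0, 0, -0.2], [0, 0, 0, 0, 0, -0.01, -0.2], [0, 0, 0, 0, 0, -0.01, -0.2], [0, 0, 0, 0, 0, -0.012, -0.2], [0, 0, 0, 0, 0, 0, -0.2], [0, 0, 0, 0, 0, 0, -0.2]],
])

```text
time_s: 3.05
eef_pos: [529.3, -93.0, 48.5]
eef_rot: [-0.0, 0.604, 0.797, -0.0]
contact_force: [1.4, 0.4, 0.3]
opening: 37.2
```

```bash
python3 - <<'E'
from h import *
c=cam('side','side4.png'); c2=cam('scene','scene4.png'); 
s=cv2.imread('pics/side4.png');e=cv2.imread('pics/scene4.png')
cv2.imwrite('pics/z4.png',np.hstack([cv2.resize(s[170:250,310:410],(400,320)),cv2.resize(e[220:300,310:410],(400,320))]))
o=robot.observe();print(o['time_s'],o['eef_pos'],o['opening'],o['contact_force'])
E
```

```text
3.15 [529.69958484 -93.04984994  49.36706459] 37.42635624521363 [-0.62388371  0.52040401  0.09463603]
```

View pics/z4.png

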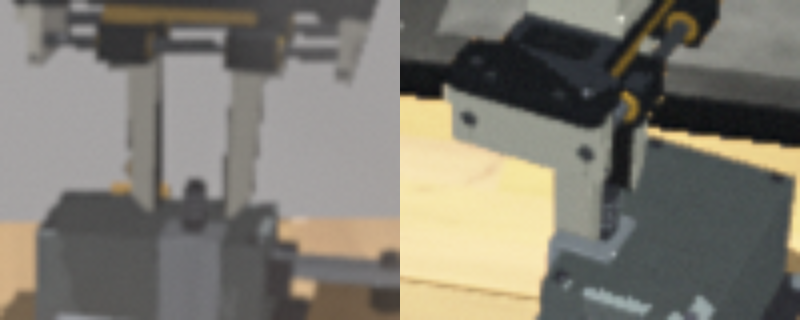

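The fingers now straddle the tab, with tips at about z=84 and the tab midway between them. Closing the jaws.

apply_moves([
  [[0, 0, 0, 0, 0, 0, -1], [0, 0, 0, 0, 0, 0, -1], [0, 0, 0, 0, 0, 0, -1], [0, 0, 0, 0, 0, 0, -1], [0, 0, 0, 0, 0, 0, -1], [0, 0, 0, 0, 0, 0, -1]],
], force=15)

```text
time_s: 3.75
eef_pos: [529.4, -93.1, 49.2]
eef_rot: [-0.0, 0.604, 0.797, -0.0]
contact_force: [-4.2, -0.8, 4.6]
opening: 11.9
```

apply_moves([
  [[0, 0, 0, 0.0048, 0.00135, 0, -1], [0, 0, 0, 0.0048, 0.00135, 0, -1], [0, 0, 0, 0.0048, 0.00135, 0, -1], [0, 0, 0, 0.0048, 0.00135, 0, -1], [0, 0, 0, 0.0048, 0.00135, 0, -1], [0, 0, 0, 0.0048, 0.00135, 0, -1], [0, 0, 0, 0.0048, 0.00135, 0, -1], [0, 0, 0, 0.0048, 0.00135, 0, -1], [0, 0, 0, 0.002, 0.0006, 0, -1], [0, 0, 0, 0, 0, 0, -1]],
])

```text
time_s: 4.75
eef_pos: [570.7, -81.2, 49.2]
eef_rot: [0.0, 0.604, 0.797, 0.0]
contact_force: [-0.7, 2.1, 4.1]
opening: 11.6
```

apply_moves([
  [[0, 0, 0, 0.001, 0.0003, 0, -1], [0, 0, 0, 0.001, 0.0003, 0, -1], [0, 0, 0, 0, 0, 0, -1]],
])

```text
time_s: 5.05
eef_pos: [572.3, -80.8, 49.2]
eef_rot: [0.0, 0.604, 0.797, 0.0]
contact_force: [-3.4, 1.8, 5.3]
opening: 12.1
```

apply_moves([
  [[0, 0, 0, 0.001, 0.0003, 0, -1], [0, 0, 0, 0.001, 0.0003, 0, -1], [0, 0, 0, 0, 0, 0, -1]],
])

```text
time_s: 5.35
eef_pos: [573.5, -80.4, 49.2]
eef_rot: [-0.001, 0.604, 0.797, -0.001]
contact_force: [-11.1, -0.4, 9.1]
opening: 11.9
```

The force is rising, so the catch is at its end stop after about 46 mm. Releasing and lifting.

apply_moves([
  [[0, 0, 0, -0.0015, -0.0004, 0, -0.6], [0, 0, 0, 0, 0, 0, -0.4], [0, 0, 0, 0, 0, 0, -0.3], [0, 0, 0, 0, 0, 0, -0.3], [0, 0, 0, 0, 0, 0.025, -0.3], [0, 0, 0, 0, 0, 0.035, -0.2], [0, 0, 0, 0, 0, 0.035, 0], [0, 0, 0, 0, 0, 0.035, 0]],
])

```text
time_s: 6.15
eef_pos: [572.3, -80.8, 180.4]
eef_rot: [0.0, 0.604, 0.797, 0.0]
contact_force: [0.1, -1.4, -0.3]
opening: 45.3
```

```bash
python3 - <<'E'
from h import *
c=cam('side','side5.png'); c2=cam('wrist','wrist5.png'); 
s=cv2.imread('pics/side5.png')
cv2.imwrite('pics/z5.png',cv2.resize(s[190:280,300:430],None,fx=6,fy=6,interpolation=cv2.INTER_CUBIC))
o=robot.observe();print(o['time_s'],o['eef_pos'],o['opening'],o['contact_force'])
E
```

```text
6.25 [574.12643509 -81.0892183  184.32486611] 46.27749253662201 [-0.12125998  0.18881467  0.5126496 ]
```

View pics/z5.png

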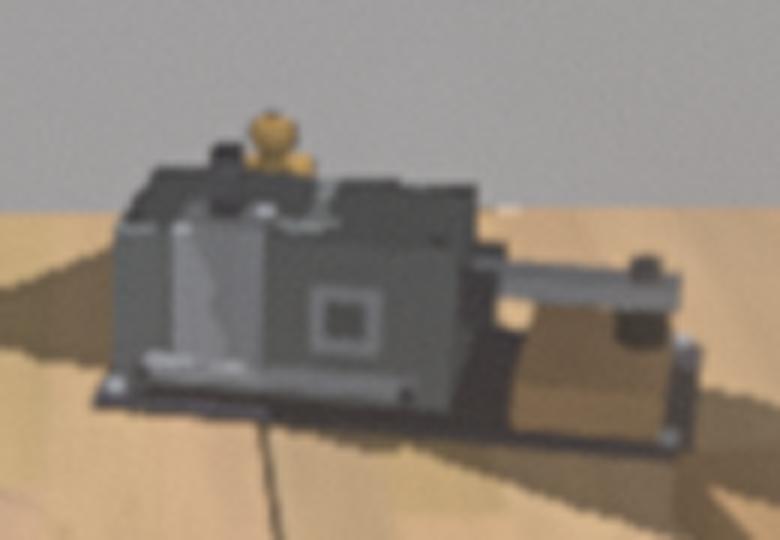

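View pics/wrist5.png

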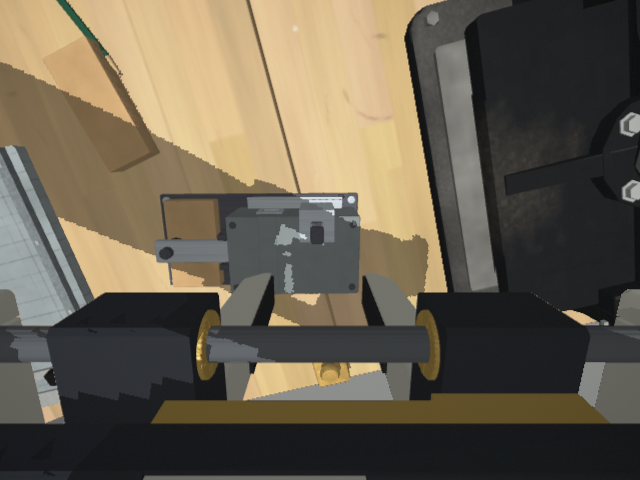

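The port at side pixel (357.5,243) is uncovered, and the tab is over at the clamp's +y side. Next is the key.

apply_moves([
  [[0, 0, -0.0075, -0.0068, 0.028, 0, 0], [0, 0, -0.0075, -0.0068, 0.028, 0, 0], [0, 0, -0.0075, -0.0068, 0.028, 0, 0], [0, 0, -0.0075, -0.0068, 0.028, 0, 0], [0, 0, -0.0075, -0.0068, 0.028, 0, 0], [0, 0, -0.0075, -0.0068, 0.028, 0, 0], [0, 0, -0.0075, -0.0068, 0.028, 0, 0], [0, 0, -0.0075, -0.0068, 0.028, 0, 0], [0, 0, -0.0075, -0.0068, 0.028, 0, 0], [0, 0, -0.0075, -0.0068, 0.028, 0, 0], [0, 0, -0.0075, -0.0068, 0.028, 0, 0], [0, 0, -0.0075, -0.0068, 0.028, 0, 0], [0, 0, 0, 0, 0, -0.03, 0], [0, 0, 0, 0, 0, -0.03, 0], [0, 0, 0, 0, 0, 0, 0], [0, 0, 0, 0, 0, 0, 0]],
])

```text
time_s: 7.85
eef_pos: [490.7, 255.1, 119.2]
eef_rot: [-0.0, 0.639, 0.769, -0.0]
contact_force: [-0.1, -0.1, 0.1]
opening: 46.9
```

```bash
python3 - <<'E'
from h import *
o=robot.observe();print(o['time_s'],o['eef_pos'],o['eef_rot'],o['opening'],o['contact_force'])
c2=cam('wrist','wrist6.png'); print('port',onz(load('side5'),357.5,243.3,40))
E
```

```text
7.85 [490.70127489 255.11027368 119.20679085] [-2.03011036e-04  6.39194565e-01  7.69044954e-01 -3.53283760e-04] 46.92159819500064 [-0.14751163 -0.07844668  0.11303407]
port [523.85306118 -83.66591872  40.        ]
```

View pics/wrist6.png

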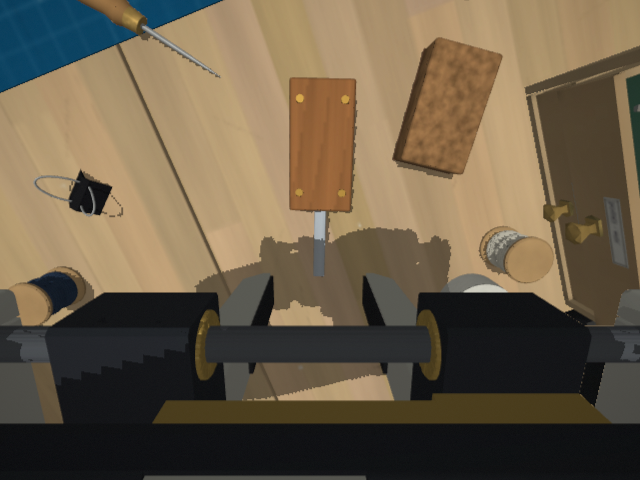

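The shank runs from the mouth at about (321,211) to the tip at about (320,275). The holster sides are close to vertical in the image.

```bash
python3 - <<'E'
from h import *
c=load('wrist6')
im=c['color'].astype(int); 
m=(im[...,2]>im[...,0]-5)&(im[...,2]>90); m[:,:300]=0;m[:,340:]=0;m[:205]=0;m[278:]=0
for r in range(212,278,5):
    k=np.where(m[r])[0]; print(r,k.min() if len(k) else 0,k.max() if len(k) else 0, end='; ')
print('mouth',onz(c,320.8,214,33),'tip',onz(c,319.5,275,33))
H=[onz(c,*p,50) for p in((290,78),(355,79),(351,212),(289,211))]; print(np.round(H,1))
d=(H[3]-H[0]+H[2]-H[1]); print('dir',d/np.linalg.norm(d),np.arctan2(d[0],-d[1]))
o=robot.observe(); print(R.from_quat(np.roll(o['eef_rot'],-1)).as_matrix()[:,1])
E
```

```text
212 315 325; 217 315 325; 222 314 324; 227 314 324; 232 314 324; 237 314 324; 242 315 324; 247 314 323; 252 314 323; 257 314 323; 262 314 323; 267 314 323; 272 314 323; 277 0 0; mouth [490.68520799 275.3517952   33.        ] tip [499.88247749 220.08663995  33.        ]
[[448.6 374.4  50. ]
 [496.3 382.5  50. ]
 [513.9 284.2  50. ]
 [464.  275.8  50. ]]
dir [ 0.16602422 -0.98612168  0.        ] 0.1667965531500234
[9.83158110e-01 1.82754462e-01 9.68411304e-04]
```

apply_moves([
  [[0, 0, -0.017, 0.003, -0.0005, -0.025, 0], [0, 0, 0, 0, 0, -0.025, -0.1], [0, 0, 0, 0, 0, -0.025, -0.2], [0, 0, 0, 0, 0, -0.025, -0.2], [0, 0, 0, 0, 0, -0.02, -0.2], [0, 0, 0, 0, 0, -0.01, -0.2], [0, 0, 0, 0, 0, -0.006, -0.2], [0, 0, 0, 0, 0, 0, -0.2], [0, 0, 0, 0, 0, 0, -0.2]],
])

```text
time_s: 8.8
eef_pos: [494.4, 255.0, -15.7]
eef_rot: [0.0, 0.646, 0.764, 0.001]
contact_force: [0.6, 0.1, -0.6]
opening: 37.2
```

```bash
python3 - <<'E'
from h import *
o=robot.observe();print(o['time_s'],o['eef_pos'],o['opening'],o['contact_force'])
c=cam('side','side7.png'); c2=cam('scene','scene7.png'); c2=cam('wrist','wrist7.png'); 
s=cv2.imread('pics/side7.png');e=cv2.imread('pics/scene7.png')
cv2.imwrite('pics/z7.png',np.hstack([cv2.resize(s[260:360,240:340],(400,400)),cv2.resize(e[190:290,170:270],(400,400))]))
E
```

```text
8.8 [494.43022601 254.98549547 -15.74824037] 37.23145901110845 [ 0.62359107  0.09363749 -0.57440794]
```

View pics/z7.png

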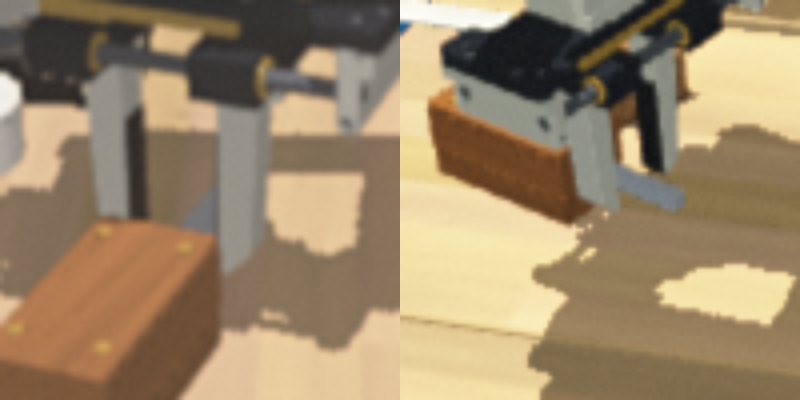

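View pics/wrist7.png

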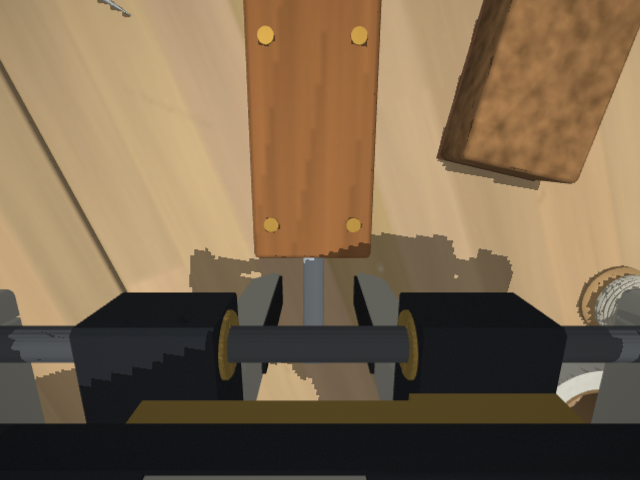

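```bash
python3 - <<'E'
from h import *
o=robot.observe();p=o['eef_pos'];y=np.array([.985,.167])
for z in (10,20,30):
  print(z,[np.round((np.array(proj(load('scene7'),(*(p[:2]+s*y),z)))-(170,190))*4+(400,0)) for s in(-30,-19,19,30)],[np.round((np.array(proj(load('side7'),(*(p[:2]+s*y),z)))-(240,260))*4) for s in(-30,-19,19)])
E
```

```text
10 [array([594., 228.]), array([608., 219.]), array([651., 186.]), array([664., 177.])] [array([252., 290.]), array([227., 285.]), array([142., 269.])]
20 [array([593., 214.]), array([606., 204.]), array([650., 172.]), array([663., 162.])] [array([252., 269.]), array([226., 264.]), array([141., 248.])]
30 [array([591., 199.]), array([604., 189.]), array([649., 157.]), array([661., 148.])] [array([251., 247.]), array([226., 243.]), array([140., 226.])]
```

The fingers straddle the shank with tips at about z=19. I'll drop 2 mm more and grip.

apply_moves([
  [[0, 0, 0, 0, 0, -0.002, -0.4], [0, 0, 0, 0, 0, 0, -1], [0, 0, 0, 0, 0, 0, -1], [0, 0, 0, 0, 0, 0, -1], [0, 0, 0, 0, 0, 0, -1], [0, 0, 0, 0, 0, 0, -1], [0, 0, 0, 0, 0, 0, -1]],
], force=40)

```text
time_s: 9.65
eef_pos: [493.8, 254.7, -19.0]
eef_rot: [-0.0, 0.646, 0.764, -0.0]
contact_force: [1.4, -0.3, -0.1]
opening: 9.2
```

apply_moves([
  [[0, 0, 0, 0, 0, 0.002, -1], [0, 0, 0, 0.00165, -0.00986, 0, -1], [0, 0, 0, 0.00165, -0.00986, 0, -1], [0, 0, 0, 0.00165, -0.00986, 0, -1], [0, 0, 0, 0.00165, -0.00986, 0, -1], [0, 0, 0, 0.00165, -0.00986, 0, -1], [0, 0, 0, 0.00165, -0.00986, 0, -1], [0, 0, 0, 0.00165, -0.00986, 0, -1], [0, 0, 0, 0.00165, -0.00986, 0, -1], [0, 0, 0, 0.00165, -0.00986, 0, -1], [0, 0, 0, 0.00165, -0.00986, 0, -1], [0, 0, 0, 0.00165, -0.00986, 0, -1], [0, 0, 0, 0.00165, -0.00986, 0, -1], [0, 0, 0, 0.00165, -0.00986, 0, -1], [0, 0, 0, 0.00165, -0.00986, 0, -1], [0, 0, 0, 0, 0, 0, -1]],
])

```text
time_s: 11.25
eef_pos: [517.1, 115.5, -16.9]
eef_rot: [0.0, 0.646, 0.763, -0.0]
contact_force: [-0.5, -0.5, -1.4]
opening: 9.5
```

```bash
python3 - <<'E'
from h import *
o=robot.observe();print(o['time_s'],o['eef_pos'],o['opening'],o['contact_force'])
c=cam('side','side8.png'); c2=cam('scene','scene8.png')
s=cv2.imread('pics/side8.png');e=cv2.imread('pics/scene8.png')
cv2.imwrite('pics/z8.png',np.hstack([cv2.resize(s[230:350,240:360],(400,400)),cv2.resize(e[190:310,180:300],(400,400))]))
E
```

```text
11.25 [517.12497902 115.54301536 -16.92455506] 9.532202039080413 [-0.51134859 -0.53989007 -1.38832334]
```

View pics/z8.png

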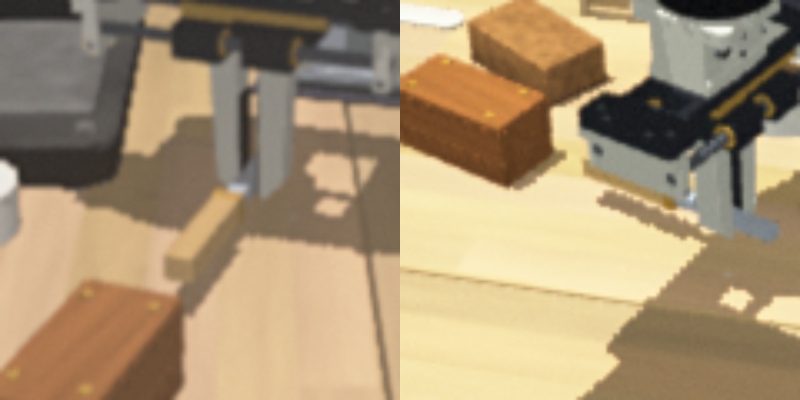

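The key is fully out of the holster, held level and clear. Setting it down.

apply_moves([
  [[0, 0, 0, 0, 0, -0.005, -1], [0, 0, 0, 0, 0, -0.005, -1], [0, 0, 0, 0, 0, -0.004, -1], [0, 0, 0, 0, 0, 0, -1], [0, 0, 0, 0, 0, 0, -1]],
])

```text
time_s: 11.85
eef_pos: [516.8, 116.7, -31.1]
eef_rot: [-0.0, 0.646, 0.764, -0.0]
contact_force: [0.2, -0.5, -0.8]
opening: 9.8
```

```bash
python3 - <<'E'
from h import *
o=robot.observe();print(o['time_s'],o['eef_pos'],o['opening'],o['contact_force'])
c=cam('side','side9.png'); c2=cam('scene','scene9.png')
s=cv2.imread('pics/side9.png');e=cv2.imread('pics/scene9.png')
cv2.imwrite('pics/z9.png',np.hstack([cv2.resize(s[250:330,260:340],(400,400)),cv2.resize(e[220:300,220:300],(400,400))]))
E
```

```text
11.85 [516.79774884 116.74983191 -31.12210786] 9.768446695817298 [ 0.18937737 -0.47160033 -0.75615983]
```

View pics/z9.png

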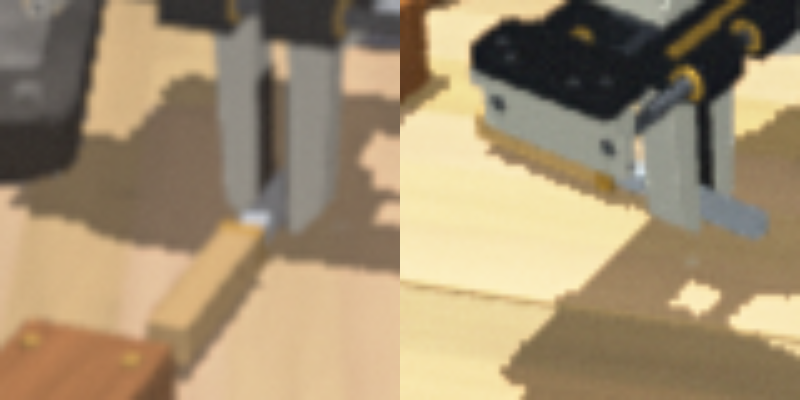

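apply_moves([
  [[0, 0, 0, 0, 0, -0.0015, -1], [0, 0, 0, 0, 0, 0, -1]],
])

```text
time_s: 12.15
eef_pos: [516.9, 116.6, -32.6]
eef_rot: [-0.0, 0.646, 0.764, -0.0]
contact_force: [0.4, -0.7, 0.3]
opening: 9.9
```

apply_moves([
  [[0, 0, 0, 0, 0, -0.0015, -1], [0, 0, 0, 0, 0, 0, -1]],
])

```text
time_s: 12.35
eef_pos: [516.8, 116.6, -34.1]
eef_rot: [-0.0, 0.646, 0.764, -0.0]
contact_force: [0.3, -0.0, -0.8]
opening: 9.4
```

apply_moves([
  [[0, 0, 0, 0, 0, 0, -0.7], [0, 0, 0, 0, 0, 0, -0.5], [0, 0, 0, 0, 0, 0, -0.3], [0, 0, 0, 0, 0, 0, -0.2], [0, 0, 0, 0, 0, 0, -0.2], [0, 0, 0, 0, 0, 0.02, -0.2], [0, 0, 0, 0, 0, 0.03, -0.2], [0, 0, 0, 0, 0, 0.03, 0], [0, 0, 0, 0, 0, 0.03, 0], [0, 0, 0, 0, 0.02, 0, 0], [0, 0, 0, 0, 0, 0, 0], [0, 0, 0, 0, 0, 0, 0]],
])

```text
time_s: 13.55
eef_pos: [516.6, 136.6, 75.6]
eef_rot: [-0.0, 0.645, 0.764, -0.0]
contact_force: [0.2, 0.5, 0.9]
opening: 46.4
```

```bash
python3 - <<'E'
from h import *
o=robot.observe();print(o['time_s'],o['eef_pos'],o['opening'],o['contact_force'])
c=cam('side','side10.png'); c2=cam('scene','scene10.png');c2=cam('wrist','wrist10.png')
s=cv2.imread('pics/side10.png');e=cv2.imread('pics/scene10.png')
cv2.imwrite('pics/z10.png',np.hstack([cv2.resize(s[250:330,260:340],(400,400)),cv2.resize(e[220:300,220:300],(400,400))]))
E
```

```text
13.55 [516.59611032 136.5782373   75.55288784] 46.38563586256816 [0.2047557  0.53779757 0.8859168 ]
```

View pics/z10.png

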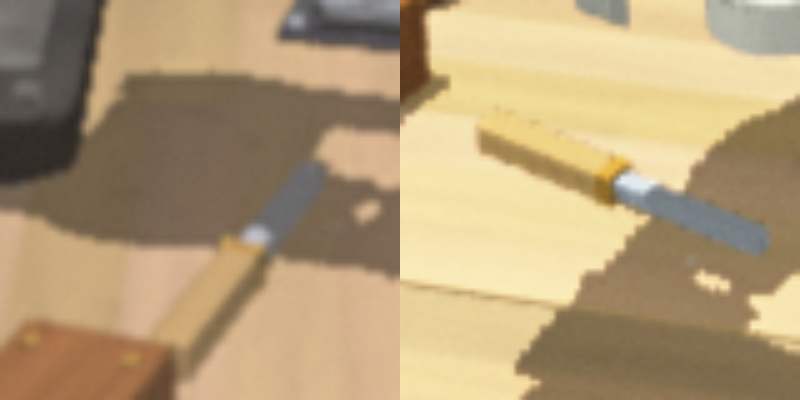

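View pics/wrist10.png

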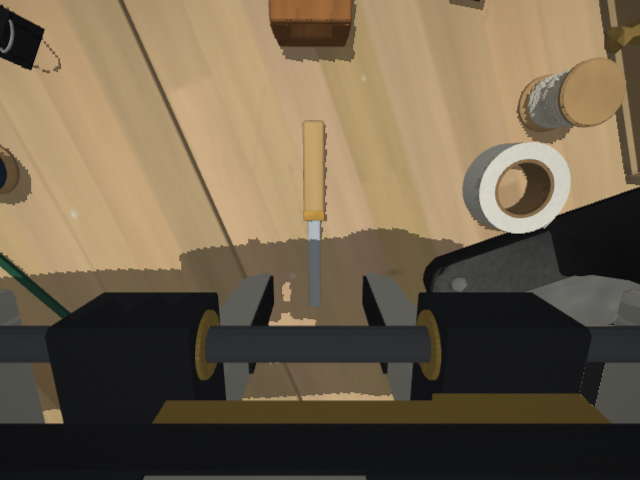

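The key lies flat. Its handle runs from (314,120) to the shoulder at (314,218), and the tip is near (315,306).

```bash
python3 - <<'E'
from h import *
c=load('wrist10')
a=onz(c,313.7,121,16);b=onz(c,314,219,16);t=onz(c,315,306,13)
print(a,b,t,np.linalg.norm(a-b)); d=b-a; print(np.arctan2(d[0],-d[1]),np.arctan2(*((t-a)[[0,1]]*[1,-1])))
print('grip target', b+(a-b)*45/75)
E
```

```text
[498.98416058 228.32776949  16.        ] [511.19283918 156.01203904  16.        ] [524.41896689  81.2293029   13.        ] 73.33905305238967
0.16724760884892706 0.17121712257940702
grip target [503.86763202 199.40147731  16.        ]
```

apply_moves([
  [[0, 0, 0, -0.004, 0.021, 0, 0], [0, 0, 0, -0.0045, 0.021, 0, -0.1], [0, 0, 0, -0.0042, 0.021, -0.02, -0.1], [0, 0, 0, 0, 0, -0.025, -0.1], [0, 0, 0, 0, 0, -0.025, -0.1], [0, 0, 0, 0, 0, -0.02, -0.1], [0, 0, 0, 0, 0, -0.012, -0.1], [0, 0, 0, 0, 0, -0.006, -0.1], [0, 0, 0, 0, 0, 0, -0.1], [0, 0, 0, 0, 0, 0, -0.1]],
])

```text
time_s: 14.7
eef_pos: [504.8, 199.7, -31.1]
eef_rot: [0.0, 0.646, 0.764, 0.0]
contact_force: [0.9, 0.1, 0.2]
opening: 41.7
```

```bash
python3 - <<'E'
from h import *
o=robot.observe();print(o['time_s'],o['eef_pos'],o['opening'],o['contact_force'])
c=cam('side','side11.png'); c2=cam('scene','scene11.png');c2=cam('wrist','wrist11.png')
s=cv2.imread('pics/side11.png');e=cv2.imread('pics/scene11.png')
cv2.imwrite('pics/z11.png',np.hstack([cv2.resize(s[250:330,260:340],(400,400)),cv2.resize(e[220:300,220:300],(400,400))]))
E
```

```text
14.7 [504.75899784 199.70313078 -31.07852907] 41.73649007795679 [0.86432024 0.12006645 0.21717972]
```

View pics/z11.png

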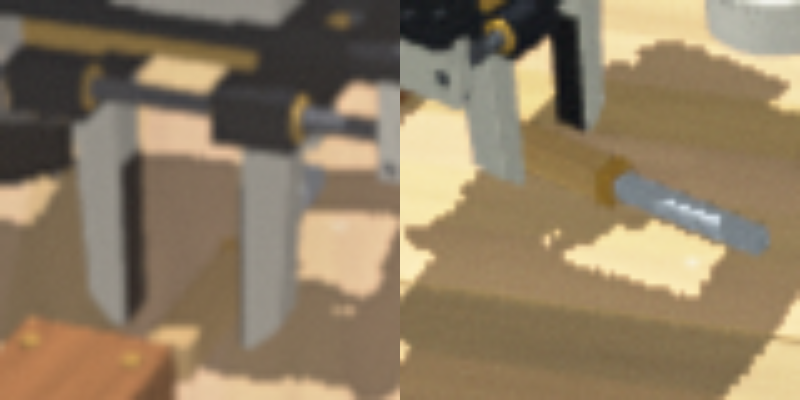

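View pics/wrist11.png

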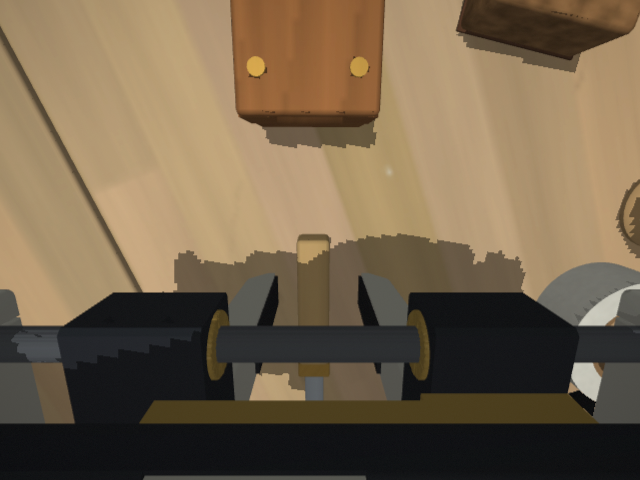

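The fingers straddle the rear of the handle, and the handle column at 314 is centred. Gripping.

apply_moves([
  [[0, 0, 0, 0, 0, -0.002, -0.3], [0, 0, 0, 0, 0, 0, -1], [0, 0, 0, 0, 0, 0, -1], [0, 0, 0, 0, 0, 0, -1], [0, 0, 0, 0, 0, 0, -1], [0, 0, 0, 0, 0, 0, -1], [0, 0, 0, 0, 0, 0, -1]],
], force=50)

```text
time_s: 15.55
eef_pos: [504.2, 199.6, -33.9]
eef_rot: [0.0, 0.646, 0.764, 0.0]
contact_force: [-0.4, 0.2, 0.8]
opening: 15.6
```

apply_moves([
  [[0, 0, 0, 0, 0, 0.01, -1], [0, 0, 0, 0, 0, 0.012, -1], [0, 0, 0, 0, 0, 0.01, -1], [0, 0, 0.01, -0.0019, -0.0143, 0, -1], [0, 0, 0.01, -0.0019, -0.0143, 0, -1], [0, 0, 0.01, -0.0019, -0.0143, 0, -1], [0, 0, 0.01, -0.0019, -0.0143, 0, -1], [0, 0, 0.01, -0.0019, -0.0143, 0, -1], [0, 0, 0.01, -0.0019, -0.0143, 0, -1], [0, 0, 0.01, -0.0019, -0.0143, 0, -1], [0, 0, 0.01, -0.0019, -0.0143, 0, -1], [0, 0, 0.01, -0.0019, -0.0143, 0, -1], [0, 0, 0.015, -0.0019, -0.0143, 0, -1], [0, 0, 0, 0, 0, 0, -1], [0, 0, 0, 0, 0, 0, -1]],
])

```text
time_s: 17.05
eef_pos: [485.5, 56.8, -1.2]
eef_rot: [0.0, 0.605, 0.796, 0.0]
contact_force: [0.3, -0.4, -0.2]
opening: 15.4
```

```bash
python3 - <<'E'
from h import *
o=robot.observe();print(o['time_s'],o['eef_pos'],o['eef_rot'],o['opening'],o['contact_force'])
c=cam('side','side12.png'); c2=cam('scene','scene12.png');c2=cam('wrist','wrist12.png')
s=cv2.imread('pics/side12.png');e=cv2.imread('pics/scene12.png');w=cv2.imread('pics/wrist12.png')
cv2.imwrite('pics/z12.png',np.hstack([cv2.resize(s[200:300,310:410],(400,400),interpolation=2),cv2.resize(e[225:325,280:380],(400,400),interpolation=2)]))
E
```

```text
17.05 [485.52005264  56.77505179  -1.2498249 ] [2.81992464e-04 6.05162971e-01 7.96101479e-01 3.66480740e-04] 15.397497279209375 [ 0.26871    -0.36455136 -0.15625025]
```

View pics/z12.png

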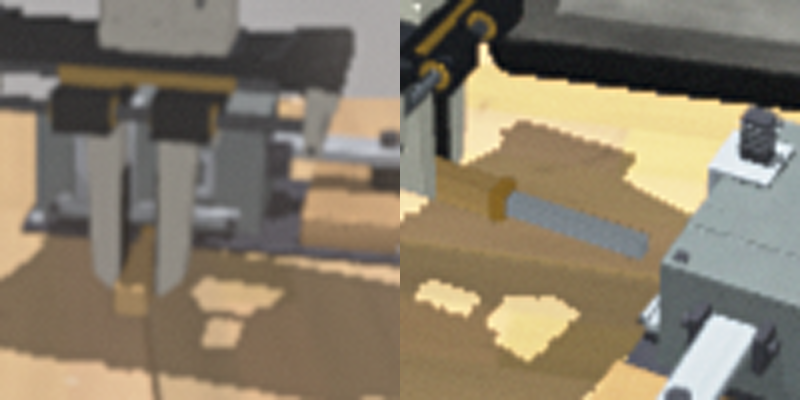

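View pics/wrist12.png

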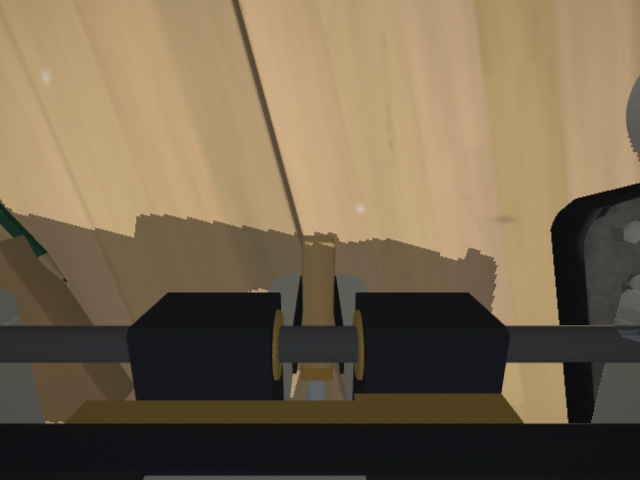

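```bash
cat >> h.py <<'E'
def rp(name,P):
    return proj(load(name),P)
E
python3 - <<'E'
from h import *
o=robot.observe();p=o['eef_pos'];a=.274;x=np.array([np.sin(a),-np.cos(a)]);y=np.array([np.cos(a),np.sin(a)])
im=cv2.resize(cv2.imread('pics/scene12.png')[225:325,280:380],(800,800),interpolation=2)
im=im[:600]
z=p[2]+41.9; print(z)
def box(x0,x1,h,yy,col):
    for s in(x0,x1):
        q=[]
        for dy,dz in((-h,-h),(h,-h),(h,h),(-h,h)):
            P=(*(p[:2]+s*x+dy*y),z+dz); u=(np.array(proj(load('scene12'),P))-(280,225))*8; q.append(u)
        cv2.polylines(im,[np.int32(q)],True,col,1)
box(45,120,5,0,(0,0,255)); box(43,45,8,0,(0,255,0))
cv2.imwrite('pics/z12b.png',im)
E
```

```text
40.224420789261686
```

View pics/z12b.png

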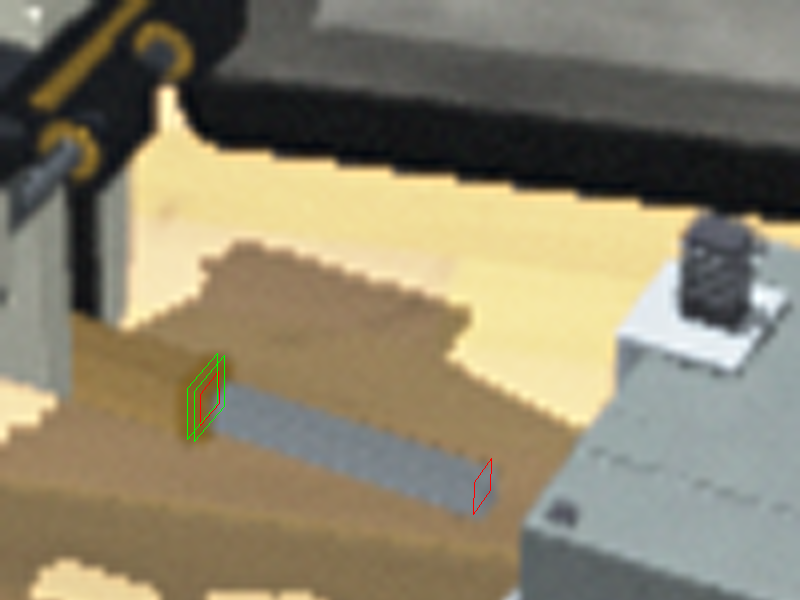

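The predicted axis overlay matches the key to within about 1 mm in the scene view, and the mouth is about 24 mm ahead. Advancing in steps.

apply_moves([
  [[0, 0, 0, 0.00135, -0.0048, 0, -1], [0, 0, 0, 0.00135, -0.0048, 0, -1], [0, 0, 0, 0.00135, -0.0048, 0, -1], [0, 0, 0, 0.00135, -0.0048, 0, -1], [0, 0, 0, 0.00108, -0.0039, 0.0005, -1], [0, 0, 0, 0.0005, -0.0019, 0, -1], [0, 0, 0, 0.0005, -0.0019, 0, -1], [0, 0, 0, 0.0005, -0.0019, 0, -1], [0, 0, 0, 0, 0, 0, -1]],
])

```text
time_s: 18.1
eef_pos: [493.2, 27.7, -1.4]
eef_rot: [0.0, 0.605, 0.796, 0.0]
contact_force: [0.8, 0.9, -0.5]
opening: 15.5
```

```bash
python3 - <<'E'
from h import *
o=robot.observe();print(o['time_s'],o['eef_pos'],o['contact_force'],o['opening'])
c2=cam('scene','scene13.png');c=cam('side','side13.png')
e=cv2.imread('pics/scene13.png');s=cv2.imread('pics/side13.png')
cv2.imwrite('pics/z13.png',np.hstack([cv2.resize(s[200:300,310:410],(400,400),interpolation=2),cv2.resize(e[240:340,290:390],(400,400),interpolation=2)]))
E
```

```text
18.1 [493.22891115  27.70559515  -1.43740661] [ 0.84937098  0.85643848 -0.45896602] 15.536827595958306
```

View pics/z13.png

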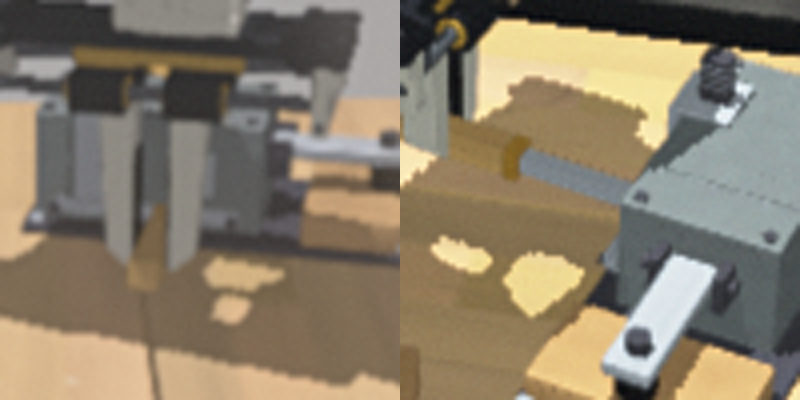

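apply_moves([
  [[0, 0, 0, 0.00081, -0.00289, 0, -1], [0, 0, 0, 0.00081, -0.00289, 0, -1], [0, 0, 0, 0.00081, -0.00289, 0, -1], [0, 0, 0, 0.00081, -0.00289, 0, -1], [0, 0, 0, 0, 0, 0, -1]],
])

```text
time_s: 18.7
eef_pos: [496.5, 15.9, -1.5]
eef_rot: [0.0, 0.605, 0.796, -0.0]
contact_force: [-0.4, 0.4, -0.5]
opening: 15.3
```

apply_moves([
  [[0, 0, 0, 0.00081, -0.00289, 0, -1], [0, 0, 0, 0.00081, -0.00289, 0, -1], [0, 0, 0, 0.00081, -0.00289, 0, -1], [0, 0, 0, 0.00081, -0.00289, 0, -1], [0, 0, 0, 0, 0, 0, -1]],
])

```text
time_s: 19.2
eef_pos: [499.8, 4.4, -1.5]
eef_rot: [0.0, 0.605, 0.796, -0.0]
contact_force: [-0.3, 0.6, 0.6]
opening: 15.5
```

apply_moves([
  [[0, 0, 0, 0.00068, -0.0024, 0, -1], [0, 0, 0, 0.00068, -0.0024, 0, -1], [0, 0, 0, 0.00068, -0.0024, 0, -1], [0, 0, 0, 0, 0, 0, -1]],
])

```text
time_s: 19.6
eef_pos: [501.8, -2.7, -1.5]
eef_rot: [0.0, 0.605, 0.796, -0.0]
contact_force: [0.5, -0.4, -0.9]
opening: 15.1
```

apply_moves([
  [[0, 0, 0, 0.0004, -0.00145, 0, -1], [0, 0, 0, 0.0004, -0.00145, 0, -1], [0, 0, 0, 0, 0, 0, -1]],
])

```text
time_s: 19.9
eef_pos: [502.6, -5.5, -1.4]
eef_rot: [0.0, 0.605, 0.796, -0.0]
contact_force: [-0.2, 0.5, -1.1]
opening: 15.2
```

apply_moves([
  [[0, 0, 0, 0.0004, -0.00145, 0, -1], [0, 0, 0, 0.0004, -0.00145, 0, -1], [0, 0, 0, 0, 0, 0, -1]],
])

```text
time_s: 20.2
eef_pos: [503.4, -8.4, -1.4]
eef_rot: [0.0, 0.605, 0.796, 0.0]
contact_force: [-0.8, -0.4, -0.3]
opening: 15.6
```

apply_moves([
  [[0, 0, 0, 0.0004, -0.00145, 0, -1], [0, 0, 0, 0.0004, -0.00145, 0, -1], [0, 0, 0, 0, 0, 0, -1]],
])

```text
time_s: 20.5
eef_pos: [504.1, -11.1, -1.5]
eef_rot: [-0.0, 0.605, 0.796, 0.0]
contact_force: [-1.3, 2.8, -0.7]
opening: 15.2
```

apply_moves([
  [[0, 0, 0, 0.0004, -0.00145, 0, -1], [0, 0, 0, 0.0004, -0.00145, 0, -1], [0, 0, 0, 0, 0, 0, -1]],
])

```text
time_s: 20.8
eef_pos: [504.9, -14.2, -1.5]
eef_rot: [-0.0, 0.605, 0.796, -0.0]
contact_force: [-0.7, 2.0, -0.1]
opening: 15.5
```

apply_moves([
  [[0, 0, 0, 0.0004, -0.00145, 0, -1], [0, 0, 0, 0.0004, -0.00145, 0, -1], [0, 0, 0, 0, 0, 0, -1]],
])

```text
time_s: 21.1
eef_pos: [505.8, -17.2, -1.4]
eef_rot: [0.0, 0.605, 0.796, -0.0]
contact_force: [-0.3, 1.1, -1.1]
opening: 15.8
```

apply_moves([
  [[0, 0, 0, 0.00027, -0.00096, 0, -1], [0, 0, 0, 0, 0, 0, -1]],
])

```text
time_s: 21.3
eef_pos: [506.0, -18.0, -1.4]
eef_rot: [0.0, 0.605, 0.796, -0.0]
contact_force: [-0.3, 2.0, -0.4]
opening: 15.6
```

apply_moves([
  [[0, 0, 0, 0.00027, -0.00096, 0, -1], [0, 0, 0, 0, 0, 0, -1]],
])

```text
time_s: 21.5
eef_pos: [506.3, -19.0, -1.5]
eef_rot: [0.0, 0.605, 0.796, -0.0]
contact_force: [-0.7, 2.1, -0.5]
opening: 15.6
```

apply_moves([
  [[0, 0, 0, 0.00027, -0.00096, 0, -1], [0, 0, 0, 0, 0, 0, -1]],
])

```text
time_s: 21.7
eef_pos: [506.3, -19.4, -1.6]
eef_rot: [-0.001, 0.605, 0.796, 0.0]
contact_force: [-2.4, 8.5, 0.0]
opening: 15.5
```

```bash
python3 - <<'E'
from h import *
o=robot.observe();print(o['time_s'],o['eef_pos'],o['contact_force'],o['opening'])
c2=cam('scene','scene14.png');print(robot.observe()['contact_force'])
e=cv2.imread('pics/scene14.png')
cv2.imwrite('pics/z14.png',cv2.resize(e[240:340,290:410],(720,600),interpolation=2))
E
```

```text
21.7 [506.31518544 -19.35603006  -1.56415361] [-2.42856811  8.48763925  0.02822945] 15.503519961966765
[-1.32499218  7.95875049  0.32548382]
```

View pics/z14.png

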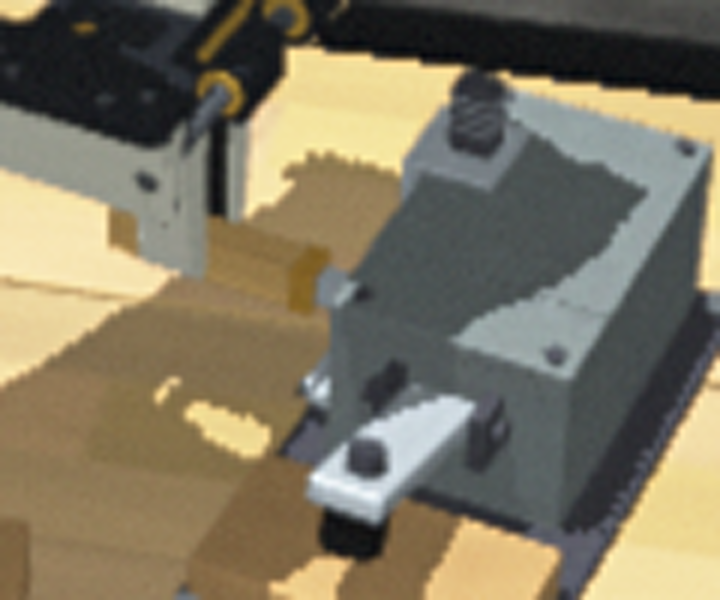

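apply_moves([
  [[0, 0, 0, 0.00018, -0.0006, 0, -1], [0, 0, 0, 0, 0, 0, -1]],
])

```text
time_s: 21.95
eef_pos: [506.3, -19.4, -1.7]
eef_rot: [-0.001, 0.605, 0.797, 0.001]
contact_force: [-3.7, 12.4, 0.5]
opening: 15.6
```

Hard stop reached: the force rose to about 12 N with no further travel. Withdrawing the key.

apply_moves([
  [[0, 0, 0, -0.0008, 0.0029, 0, -1], [0, 0, 0, -0.00135, 0.00482, 0, -1], [0, 0, 0, -0.00135, 0.00482, 0, -1], [0, 0, 0, -0.00135, 0.00482, 0, -1], [0, 0, 0, -0.0019, 0.0067, 0, -1], [0, 0, 0, -0.0019, 0.0067, 0, -1], [0, 0, 0, -0.0019, 0.0067, 0, -1], [0, 0, 0, -0.0019, 0.0067, 0, -1], [0, 0, 0, -0.0019, 0.0067, 0, -1], [0, 0, 0, -0.0019, 0.0067, 0, -1], [0, 0, 0, -0.0019, 0.0067, 0, -1], [0, 0, 0, -0.0027, 0.0096, 0, -1], [0, 0, 0, -0.0027, 0.0096, 0, -1], [0, 0, 0, -0.0027, 0.0096, 0, -1], [0, 0, 0, -0.0027, 0.0096, 0, -1], [0, 0, 0, -0.0027, 0.0096, 0, -1], [0, 0, 0, -0.0027, 0.0096, 0, -1], [0, 0, 0, 0, 0, 0, -1], [0, 0, 0, 0, 0, 0, -1]],
])

```text
time_s: 23.85
eef_pos: [472.3, 101.6, -1.4]
eef_rot: [0.0, 0.604, 0.797, -0.0]
contact_force: [0.3, -0.9, -0.6]
opening: 15.4
```

```bash
python3 - <<'E'
from h import *
o=robot.observe();print(o['time_s'],o['eef_pos'],o['contact_force'],o['opening'])
c2=cam('scene','scene15.png')
e=cv2.imread('pics/scene15.png')
cv2.imwrite('pics/z15.png',cv2.resize(e[220:340,260:410],(750,600),interpolation=2))
E
```

```text
23.85 [472.32208924 101.58707637  -1.43418993] [ 0.28679396 -0.90020754 -0.56904041] 15.367231737555008
```

View pics/z15.png

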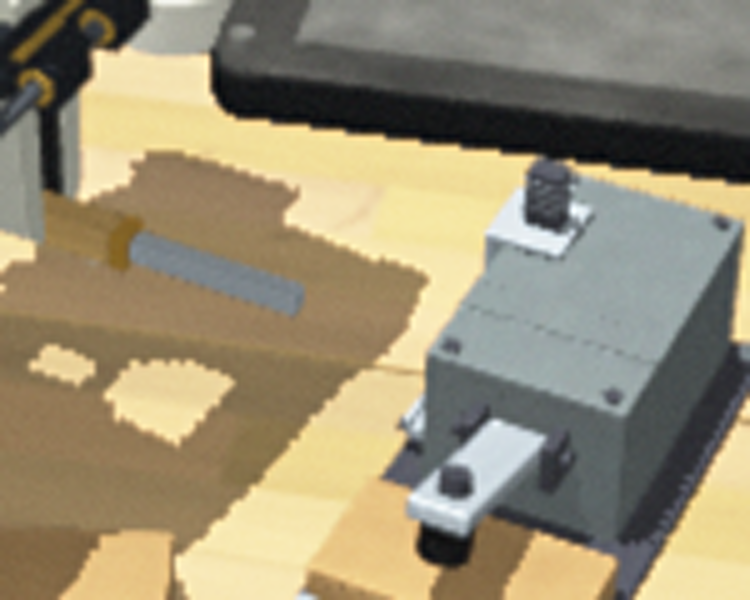

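The key is clear of the port and the catch is still open. Lowering onto the bench.

apply_moves([
  [[0, 0, 0, 0, 0, -0.008, -1], [0, 0, 0, 0, 0, -0.008, -1], [0, 0, 0, 0, 0, -0.008, -1], [0, 0, 0, 0, 0, -0.004, -1], [0, 0, 0, 0, 0, -0.002, -1], [0, 0, 0, 0, 0, -0.001, -1], [0, 0, 0, 0, 0, 0, -1]],
])

```text
time_s: 24.6
eef_pos: [472.4, 101.4, -32.4]
eef_rot: [0.0, 0.605, 0.796, 0.0]
contact_force: [-0.4, 0.7, -1.1]
opening: 15.3
```

apply_moves([
  [[0, 0, 0, 0, 0, -0.001, -1], [0, 0, 0, 0, 0, 0, -1]],
])

```text
time_s: 24.8
eef_pos: [472.4, 101.4, -33.3]
eef_rot: [0.0, 0.605, 0.796, 0.0]
contact_force: [0.9, -0.4, -0.9]
opening: 15.5
```

Within about 1 mm of rest. Releasing gently and lifting.

apply_moves([
  [[0, 0, 0, 0, 0, -0.0005, -0.6], [0, 0, 0, 0, 0, 0, -0.4], [0, 0, 0, 0, 0, 0, -0.2], [0, 0, 0, 0, 0, 0, -0.1], [0, 0, 0, 0, 0, 0, -0.1], [0, 0, 0, 0, 0, 0.01, -0.1], [0, 0, 0, 0, 0, 0.02, -0.1], [0, 0, 0, 0, 0, 0.03, 0], [0, 0, 0, 0, 0, 0.03, 0], [0, 0, 0, 0, 0, 0.04, 0], [0, 0, 0, 0, 0, 0.04, 0], [0, 0, 0, 0, 0, 0, 0], [0, 0, 0, 0, 0, 0, 0]],
])

```text
time_s: 26.1
eef_pos: [472.7, 101.5, 137.3]
eef_rot: [0.001, 0.605, 0.796, 0.001]
contact_force: [-0.1, -0.5, -0.8]
opening: 46.7
```

```bash
python3 - <<'E'
from h import *
o=robot.observe();print(o['time_s'],o['eef_pos'],o['contact_force'],o['opening'])
c2=cam('scene','scene16.png');c2=cam('side','side16.png')
e=cv2.imread('pics/scene16.png');s=cv2.imread('pics/side16.png')
cv2.imwrite('pics/z16.png',np.hstack([cv2.resize(e[220:340,260:380],(400,400),interpolation=2),cv2.resize(s[200:320,290:410],(400,400),interpolation=2)]))
for n,u in (('scene0',0),('scene16',0)):
    im=load(n)['color'].astype(int)
    m=(im.min(2)>200); m[:195]=0;m[240:]=0;m[:,:275]=0;m[:,315:]=0
    w=(im[...,0]>im[...,2]*1.8)&(im[...,0]>80); w[:285]=0;w[330:]=0;w[:,:430]=0;w[:,480:]=0
    print(n,[np.round(np.mean(np.nonzero(k),1),1) for k in(m,w)])
E
```

```text
26.1 [472.68302995 101.48243221 137.25686629] [-0.09146941 -0.46771462 -0.80373032] 46.708988502290346
scene0 [array([212.6, 294.3]), array([307.4, 454.5])]
scene16 [array([212.6, 294.4]), array([307.5, 454.5])]
```

View pics/z16.png

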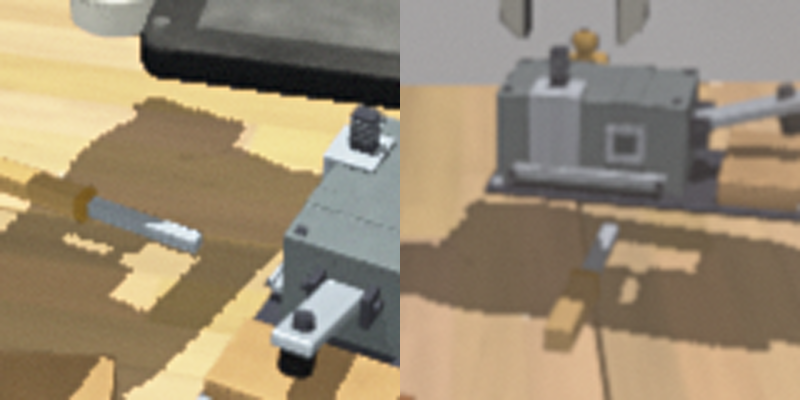

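View pics/side16.png

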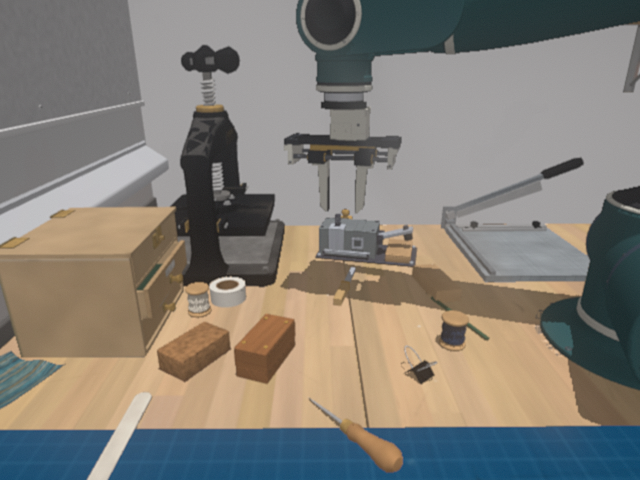

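The key lies flat on the bench in front of the port. The catch is open, and the clamp arm is raised (it tilts up in the side view), so the button is home. The bystanders have not moved. Handing in.

```bash
python3 -c "
from plant import robot
print(robot.close_job())"
```

```text
the job is handed in; nothing more can be done
None
```

I did the whole job in about 26 s of robot time and handed it in; the interface gives no verdict.

- **Catch:** I slid it about 46 mm to its end stop.
- **Key:** I drew it out of the holster by the shank, laid it down and took it again by the handle.
- **Button:** I felt it at roughly 46 mm depth and pushed about 10 mm to its hard stop. The highest force I read was 12 to 13 N, well under the 40 N limit.
- **Finish:** I pulled the key out of the port, lowered it to within about 1 mm of the bench, and let go.

**Last checks:**
- The pictures show the key flat and clear of the port, the catch open and the clamp arm raised.
- The tape roll and brass weight measured within 0.1 pixel of where they started. I checked the sanding block only by eye, and it looks unmoved.
- The contact force was near zero with the gripper well above the bench.

**Disagreement:** the reported TCP lies about 35 mm beyond the real fingertips along the fingers. My first close on the catch tab was therefore empty. I corrected for the offset from two camera views and used it from then on.

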